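# Move the plain gauge from its peg to the sloping holder

## Task

Two gauges hang on the pegs of the small rack: take the one with the plain, solid blade up and off its peg and slide its blade into the sloping steel sleeve of the holder between the rack and the capping press, fully home so that the handle's shoulder sits on the sleeve's mouth, then let go. Leave the gauge with the forked blade hanging on its peg, and do not disturb the turned metal insert or the small filled vial standing near the front of the table.

Things in the scene. Friction and masses are not known exactly. Their poses are not given: they have to be found in the camera images.
- plain_gauge: gauge to move, 0.16 kg: steel blade, black handle. Origin: centre of the blade's free (lower) end; z to the handle (up while hanging), x thickness, y width. Blade z 0-75 mm: 24 wide, 8 thick, solid, last 4 mm 19 x 5. Handle z 75-133 mm: 36 wide, 14 thick (shoulder at z 75); hanging slot through it along x, 16 wide, z 99-125 mm. Same both ways round
- plain_gauge_grip (a point): good point to grip the plain gauge across its 36 mm width (fingers closing along its y): on its axis, z 104 mm from the blade's end
- fork_gauge: the other gauge, loose: same handle and size, but its blade is split into two prongs 7 mm wide with a 10 mm gap between them. Origin and axes as for the plain gauge. It stays on its peg
- peg_rack: fixed steel rack, origin on the table, front = its -x (to the robot). Foot 80 x 110 mm; one post at x +26 mm and a cross bar 130 mm long (top z 281 mm, front face x +15 mm) with two 6 mm pegs that stick out to -x, turned up at the end. The gauges hang on them, either on either, thickness along x. To come off, a gauge is lifted about 15 mm (11 to 19), then drawn to -x over 45 mm
- peg_l (a point): level part of the peg at the rack's y +45 mm (left), 6 mm thick: here (x -18 mm, z 270 mm in the rack's frame) its centre line is level; it runs level to x -33 mm, then up to its round tip at x -45, z 280 mm. A 22 mm collar stands at x -4 to -7 mm
- peg_r (a point): level part of the peg at the rack's y -45 mm (right), 6 mm thick: here (x -18 mm, z 270 mm in the rack's frame) its centre line is level; it runs level to x -33 mm, then up to its round tip at x -45, z 280 mm. A 22 mm collar stands at x -4 to -7 mm
- gauge_holder: fixed holder of the sleeve; origin on the table, under its middle. Foot 90 x 68 mm, front towards its own -x (towards the robot); two 5 mm cheek plates up to z 118 mm hold the sleeve
- sleeve: rectangular steel sleeve, fixed, leaning 30 degrees from vertical to the holder's -x. Origin: centre of its mouth, 145 mm above the table; z points out of the mouth along the sleeve. Inside 11 (x) by 27 mm (y), 80 mm deep, top 6 mm flared to 16 x 31; outside about 23 x 38. Gauge home: blade's end at z -75 mm, axes parallel to the sleeve's, either way round
- vial_a: small filled, capped glass vial, 22 mm wide, 56 mm high, stands on the table in front of the capping press; origin at its foot. Bystander
- nest_insert: turned metal insert, 34 mm wide, 25 mm high, on the table near the front edge, in front of the rack; origin at its foot. Bystander
- vial_capper: large fixed capping press to the right of the holder, origin on the table: base box at x 0.46 to 0.78, y -0.11 to 0.16, up to z 0.19; head and column above it, and a lever that slopes up towards the robot at y -0.055, ending in a ball at about x 0.40, z 0.68. Nothing need pass it

How it is judged (in metres and radians):
On the way, in this order (a step that is already met when the one before it is completed fails the run):
1. the plain gauge is held by the fingers, clear of both pegs, off the table (contact force between plain_gauge and the fingers above 1 N and contact force between plain_gauge and peg_rack below 0.05 N and x of plain_gauge_grip in the frame of peg_rack below -0.065 m and height (world z) of plain_gauge above 0.02 m), for 0.1 s.
2. held by the fingers, the blade has entered the sleeve by 15 mm or more (contact force between plain_gauge and the fingers above 1 N and z of plain_gauge in the frame of sleeve below -0.015 m and x of plain_gauge in the frame of sleeve between -0.008 and 0.008 m and y of plain_gauge in the frame of sleeve between -0.008 and 0.008 m and angle between the z axis of plain_gauge and the z axis of sleeve, either way round below 0.2 rad), for 0.1 s.
At the end, for the whole second after the job is handed in: The plain gauge is in the sleeve, its blade's end 71 mm or more below the mouth (75 mm is home), within 6 mm of the centre line and 0.12 rad of parallel, released and at rest; the forked gauge still hangs (blade's end within 30 mm sideways of a peg point, over 100 mm above the table) (z of plain_gauge in the frame of sleeve below -0.071 m and x of plain_gauge in the frame of sleeve between -0.006 and 0.006 m and y of plain_gauge in the frame of sleeve between -0.006 and 0.006 m and angle between the z axis of plain_gauge and the z axis of sleeve, either way round below 0.12 rad and linear speed of plain_gauge below 0.02 m/s and height (world z) of fork_gauge above 0.1 m and (horizontal distance between fork_gauge and peg_l below 0.03 m or horizontal distance between fork_gauge and peg_r below 0.03 m)); the robot touches nothing.
It fails at once if the forked gauge is moved more than 30 mm (distance of fork_gauge from where it was at the start of the episode above 0.03 m).
It fails at once if the filled vial is moved more than 20 mm or tipped over (distance of vial_a from where it was at the start of the episode above 0.02 m or angle between vial_a's own z axis and vertical above 0.5 rad).
It fails at once if the turned insert is moved more than 20 mm (distance of nest_insert from where it was at the start of the episode above 0.02 m).
It also fails if it takes over 45 s, if anything falls off the work surface, if the arm or the gripper's body presses on something with over 40 N, if the wrist force passes 120 N, or if a joint passes its speed limit or range.

## Robot

A 6-joint arm with a two-finger parallel gripper is mounted at the origin on a cart in front of the work surface, level with it; the furniture and walls round the work are solid. World frame = base frame: x ahead of the robot, y to its left, z up, the work surface at z = 0. Lengths are in mm, angles in rad, forces in N, time in s.
With the tool pointing down it reaches from about 350 to 875 mm from the base axis. Payload 4.2 kg.
Tool frame: the origin (TCP) lies on the mounting face of the last link; the fingertips stand 173 mm ahead of it and the grasp point (between the pads) lies grip_point_offset ahead of it (grip_point_offset is the distance from the TCP to the grasp point, in mm); z points along the fingers, y is the line along which they close (so a half turn about z gives the same grasp; the last joint's range is limited). The gripper opens to 85 mm and grips with 20 to 120 N. Pads are 22 mm wide; open, the fingers measure 114 mm over their backs; the gripper's body (76 mm by 85 mm) begins 54 mm behind the grasp point. The pads swing forward as they close: fully open they stand 13 mm farther back than shut.
Start: joints at [1.536, 0.385, 0.008, 0, -1.194, -0.259], TCP at [180.962, 598.208, 404.712] pointing down, gripper open.
Joint ranges: [-3.14, 3.14], [-1.21, 2.06], [-1.07, 1.41], [-3.16, 2.05], [-2.99, -0.16], [-3.1, 3.1]. Speed limits (rad/s): [2.79, 2.79, 3.14, 3.14, 3.14, 3.14].

## Interface

Orientations are given as a unit quaternion [x, y, z, w].
In Python, from bench import read_state, get_image, job_done, recognise, place_of, grip_point_offset gives the robot as it stands. The module is installed in compiled form; this text tells all that it offers.
- The arm moves only by the tool carry_out, never from a script. Its arguments are lists of equal length, an entry for each row: "slide": the shift along the tool's x, y, z in m, a list of three; "roll": the turn about the tool's z in degrees; "claw": the finger opening in m, from 0 to 0.0854. A call has 1 to 8 rows; each row is the pose to reach, as a shift and turn from the pose commanded when the call began, along the tool's axes at that moment; what a row does not reach only later rows make up. A row lasts 1/8 s, in which the tool goes at most 62.5 mm and 10.7 degrees, less where a joint would pass 70% of its speed; a pose out of reach is approached as far as the arm can. A call with a gripper value outside its range is refused whole. The fingers move at their own pace and stop on an object; the grip force is fixed at half the most. Time passes only in rows, so rows that repeat a pose let the fingers close. It gives the time, the measured TCP pose, the force, the opening and the grip force at its end, in the units of the state.
- read_state(): the state, without advancing time (a new reading comes with each control period).
- get_image(name): name is "side" or "top" or "wrist"; returns a dict with "img" (384x512x3 uint8, red, green, blue), "z_map" (384x512 float32, mm along the optical axis (not along the pixel's ray), 0 where there is no reading), "mtx" (3x3 intrinsics, pixels), "world_from_camera" (4x4, takes a point from camera to world coordinates); the wrist camera has in their place "T_tool_cam" (4x4, takes a point from camera to tool coordinates, whose origin is the TCP and whose axes are the flange's). Camera axes: x right, y up, looking along -z (the intrinsics and any distortion apply to the point x, -y, -z); pixel columns grow to the right and rows downward; lengths in mm; the calibration is good to about 2 mm. The wrist camera is an equidistant fisheye: a pixel r from the principal point sees the ray r / f radians off the axis. A picture is of the moment at which its call begins: read the wrist's pose just before it.
- job_done(): hands the job in; it is judged then, once.
Trained networks look in a picture, given as the dict that the camera call returned (one of the last four; its "shot" number tells which), for a name from the list of things; names that differ only in an ending like _2 or _b are one class to them, and where a whole thing is asked for, a point or a joint stands for the part that bears it (a point fixed in the world has none). Each returns a list of dicts, best first, with "conf" (0 to 1); they miss things now and then, are a little off and sometimes report something else, mostly with a low value. They report only what shows in the picture. A call takes as long as a camera call.
- recognise(picture, thing): "at" ([column, row] in pixels, amid what is visible of it).
- place_of(picture, thing): "at" ([column, row] in pixels: a listed point, or the origin of a listed thing).
The state is a dict: "clock": time; "joints": joint angles; "joint_vel": joint speeds; "joint_efforts": joint torques, N m; "position": TCP position; "ee_rot": TCP orientation; "contact_force": force on the tool from outside, world axes, zero at the start; "wrist_torque": the same for the moment, N m; "gripper_width": finger opening in mm; "grasp_force": force on a finger pad.
Only numpy, scipy, OpenCV 4.12 (cv2) and the standard library are available. Lean on these libraries where they do the work, as an engineer would, in place of code of your own. Each camera call takes 0.05 s, during which the arm holds its last target. There are 200 camera calls.

## Working session

There is one attempt and no reset: what is moved stays moved. The work goes in short steps, Python scripts to look and compute and a tool call to move; the robot and the scene stay as the last step left them, time stands still between calls to the robot, and variables do not carry over. Pictures are saved under pics/ and viewed, at most 10 in all, crops included, and the job is handed in when it is done.

Besides the shell and the picture viewer there is one more tool, called after "Emit:" in YAML: its name, and indented under it one key for each argument. carry_out: Moves the arm, as the interface text tells. Its arguments: {"type":"object","properties":{"slide":{"type":"array"},"roll":{"type":"array"},"claw":{"type":"array"}},"required":["slide","roll","claw"]}

```bash
mkdir -p pics; ls
cat > h.py <<'E'
import numpy as np, cv2
from scipy.spatial.transform import Rotation as R
from bench import *
def world(p,uv,depth=None):
    K=p["mtx"];u,v=uv
    z=p["z_map"][int(round(v)),int(round(u))] if depth is None else depth
    c=np.array([(u-K[0,2])/K[0,0]*z,-(v-K[1,2])/K[1,1]*z,-z,1])
    return (p["world_from_camera"]@c)[:3]
def cloud(p):
    K=p["mtx"];z=p["z_map"].astype(float);v,u=np.mgrid[:z.shape[0],:z.shape[1]]
    c=np.stack([(u-K[0,2])/K[0,0]*z,-(v-K[1,2])/K[1,1]*z,-z,np.ones_like(z)],-1)
    w=(c@p["world_from_camera"].T)[...,:3]; w[z==0]=np.nan
    return w
def save(p,n): cv2.imwrite("pics/"+n,p["img"][...,::-1])
E
python3 - <<'E'
from h import *
s=read_state();print(s); print(grip_point_offset)
for n in("side","top"):
    p=get_image(n);save(p,n+"0.png");print(n,p["world_from_camera"].round(3).tolist(),p["mtx"].tolist())
    for t in("plain_gauge","fork_gauge","plain_gauge_grip","peg_rack","peg_l","peg_r","gauge_holder","sleeve","vial_a","nest_insert"):
        for r in place_of(p,t)[:2]:
            print(t,r["conf"],r["at"],world(p,r["at"]).round(1))
E
```

```text
pics
{'clock': 0.0, 'joints': array([ 1.53556122e+00,  3.85552171e-01,  6.65209647e-03, -5.07359139e-04,
       -1.19396708e+00, -2.58596356e-01]), 'joint_vel': array([ 0.00054502,  0.00108109,  0.00083041, -0.0003287 , -0.0010302 ,
       -0.00010234]), 'joint_efforts': array([ 2.10531198e-04, -3.92294168e+01,  1.88400006e+01,  4.18600693e+00,
       -4.65974532e-03,  3.01854861e-06]), 'position': array([180.92111605, 598.03535794, 403.63285795]), 'ee_rot': array([ 9.89213019e-01, -1.46480291e-01, -1.18919137e-04,  1.05524272e-03]), 'contact_force': array([-0.09571678,  1.07938353, -0.15567541]), 'wrist_torque': array([-0.01713222,  0.07027688, -0.05105151]), 'grasp_force': 0.0, 'gripper_width': 85.29571402269893}
154.70000000000002
side [[0.846, 0.34, -0.41, 130.557], [-0.532, 0.564, -0.631, -325.308], [0.017, 0.752, 0.658, 746.698], [0.0, 0.0, 0.0, 1.0]] [[427.23395245327174, 0.0, 257.9114392970333], [0.0, 427.23395245327174, 187.70408482829635], [0.0, 0.0, 1.0]]
plain_gauge 0.64 [254.6, 162.4] [537.2 316.9 157.1]
fork_gauge 0.82 [218.2, 153.8] [ 662.2  751.4 -144.2]
plain_gauge_g
[... 763 characters left out ...]
5.6981760614325, 194.57436034787946], [0.0, 0.0, 1.0]]
plain_gauge 0.71 [190.8, 161.8] [544.7 316.4 246.2]
plain_gauge_grip 0.68 [187.4, 163.2] [532.3 319.9 283. ]
peg_rack 0.75 [183.7, 198.9] [526.9 366.    9. ]
peg_l 0.95 [152.4, 195.7] [482.7 391.1 282.1]
peg_l 0.72 [185.3, 160.8] [538.2 323.2 280.6]
peg_r 0.95 [152.4, 195.7] [482.7 391.1 282.1]
peg_r 0.72 [185.3, 160.8] [538.2 323.2 280.6]
gauge_holder 0.68 [181.9, 200.4] [523.5 370.5  11.5]
gauge_holder 0.67 [237.1, 213.7] [451.9 245.7 118.7]
sleeve 0.75 [242.0, 211.2] [454.7 234.5 123.6]
vial_a 0.49 [302.6, 239.7] [379.8 109.9  51.8]
nest_insert 0.65 [224.5, 251.1] [387.8 289.3  11.9]
nest_insert 0.33 [163.9, 205.4] [519.5 414.8   7.5]
```

Run:
```python
import cv2
a=cv2.imread("pics/side0.png")[80:330,150:350];b=cv2.imread("pics/top0.png")[100:300,100:320]
a=cv2.resize(a,None,fx=2,fy=2,interpolation=3);b=cv2.resize(b,None,fx=1.8,fy=1.8,interpolation=3)
import numpy as np
c=np.zeros((500,800,3),np.uint8);c[:500,:400]=a;c[:360,400:796]=b
cv2.imwrite("pics/c0.png",c)
```

```text
(no output)
```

View pics/c0.png

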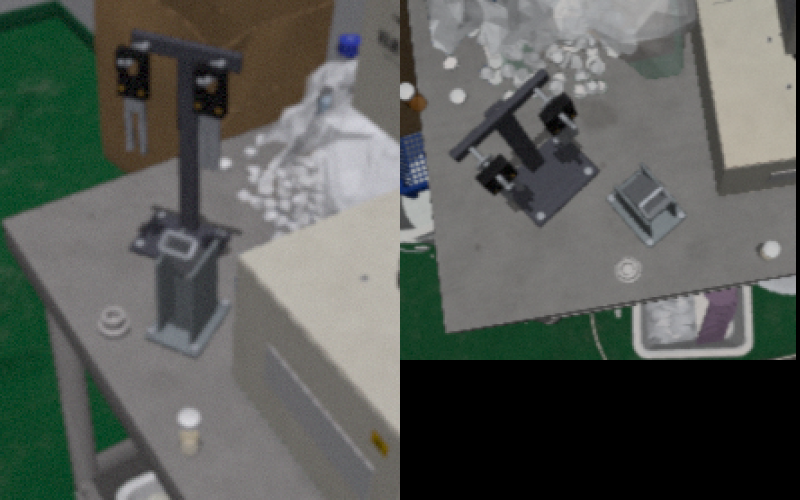

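The plain gauge hangs on the right peg (side image about (255,125), world about (536,317)) and the fork on the left peg. The sleeve is at about (452,242). Next I'll fit the yaw angles.

Run:
```python
from h import *
def rect(q):
    c,s,a=cv2.minAreaRect(q[:,:2].astype(np.float32));return np.round(c,1),np.round(s,1),round(a,1),len(q)
for n in("side","top"):
    p=get_image(n);w=cloud(p).reshape(-1,3)
    def box(c,r,z0,z1):
        return w[(np.hypot(w[:,0]-c[0],w[:,1]-c[1])<r)&(w[:,2]>z0)&(w[:,2]<z1)]
    print(n)
    z=box((400,180),40,-20,20)[:,2];print("table",np.median(z),z.std())
    q=box((455,242),65,6,18);print("hfoot",rect(q))
    q=box((455,242),40,110,124);print("cheek",rect(q),q.mean(0))
    q=box((455,242),45,126,170);print("mouth",rect(q),q.mean(0))
    q=box((545,385),70,268,292); print("bar-ish",rect(q))
    q=q[(q-[508,356,0])[:,:2]@[.79,.61]>8];print("bar",rect(q),np.median(q,0), q[:,2].max())
    q=box((522,368),80,5,18);print("rfoot",rect(q))
    q=box((537,317),28,215,290);print("gauge",rect(q),np.median(q,0))
```

```text
side
table -0.02590472265438848 1.3461188490534441
hfoot (array([458.1, 257.6]), array([87.6, 96.3]), 33.1, 466)
cheek (array([461.5, 244.4]), array([57.5, 46.1]), 31.6, 149) [459.54567637 236.55131384 116.74963474]
mouth (array([449.8, 237.9]), array([27.7, 38.3]), 31.5, 190) [449.91563298 237.50421637 140.38337997]
bar-ish (array([524.1, 367.3]), array([ 59.7, 130.8]), 34.6, 636)
bar (array([533.1, 372.6]), array([ 43.8, 130.4]), 37.4, 468) [540.25603102 378.18997388 277.83065322] 283.35048195468
rfoot (array([524.1, 371.8]), array([ 80.1, 125.2]), 35.1, 492)
gauge (array([536.6, 316.2]), array([38.6, 36. ]), 67.7, 481) [536.88542022 318.02706232 251.60920711]
top
table 0.052426667198460564 2.17835121710557
hfoot (array([458.7, 255.5]), array([103.6,  96.9]), 23.9, 389)
cheek (array([463.3, 243.8]), array([56.5, 46.1]), 31.1, 176) [462.88685613 247.66287302 117.65211331]
mouth (array([454.1, 238.2]), array([32.3, 38.1]), 32.2, 217) [453.1295219  237.04056809 139.42369117]
bar-ish (array([530.9, 368.2]), array([ 63.1, 127.8]), 39.7, 939)
bar (array([536.3, 372.7]), array([ 48.6, 127.5]), 37.8, 726) [541.98096066 382.35067109 279.63133436] 286.11407524958315
rfoot (array([514.6, 360.6]), array([135.3, 139.4]), 86.6, 1219)
gauge (array([537. , 319.2]), array([38.2, 40.2]), 82.7, 358) [538.67014515 321.22497586 277.40373593]
```

```bash
cat >> h.py <<'E'
def go(g,yaw):
    """slide (m, current tool axes) & roll (deg) to bring grasp point to world g, tool x to world angle yaw"""
    s=read_state();Rm=R.from_quat(s["ee_rot"]).as_matrix()
    tcp=np.array(g,float)+[0,0,grip_point_offset]
    d=Rm.T@(tcp-s["position"])/1e3
    cur=np.degrees(np.arctan2(Rm[1,0],Rm[0,0]))
    print("slide",d.round(4),"roll",round(-((yaw-cur+180)%360-180),2),"cur yaw",round(cur,2),"tilt",np.degrees(np.arccos(-Rm[2,2])).round(2),"grasp",(s["position"]+Rm[:,2]*grip_point_offset).round(1),"t",s["clock"])
E
python3 - <<'E'
from h import *
go((537,318,345),36.9)
print(get_image("wrist")["T_tool_cam"].round(2).tolist())
E
```

```text
slide [ 0.4219  0.1651 -0.095 ] roll -53.74 cur yaw -16.84 tilt 0.0 grasp [181.  598.2 250. ] t 1.2
[[0.0, 0.95, 0.32, 82.88], [1.0, -0.0, -0.0, 0.74], [0.0, 0.32, -0.95, 30.37], [0.0, 0.0, 0.0, 1.0]]
```

Emit:
carry_out:
  slide:
    - [0,0,-0.06]
    - [0.02,0.008,-0.095]
    - [0.08,0.03,-0.095]
    - [0.14,0.055,-0.095]
    - [0.2,0.078,-0.095]
    - [0.255,0.1,-0.095]
    - [0.31,0.121,-0.095]
    - [0.365,0.143,-0.095]
  roll: [0,-7,-15,-23,-31,-39,-47,-53.7]
  claw: [0.085,0.085,0.085,0.085,0.085,0.085,0.085,0.085]

```text
clock: 2.25
position: [490.2, 354.1, 499.9]
ee_rot: [0.948, 0.318, 0.0, -0.0]
contact_force: [0.1, 0.6, 0.6]
gripper_width: 84.9
grasp_force: 0.0
```

Run:
```python
from h import *
go((537,318,345),36.9)
```

```text
slide [0.0155 0.057  0.0002] roll 0.2 cur yaw 37.1 tilt 0.03 grasp [490.3 354.2 345.2] t 2.25
```

Emit:
carry_out:
  slide:
    - [0.015,0.057,0]
    - [0.015,0.057,0]
    - [0.015,0.057,0]
  roll: [0,0,0]
  claw: [0.085,0.085,0.085]

```text
clock: 2.62
position: [535.2, 318.8, 499.5]
ee_rot: [0.949, 0.316, -0.0, -0.0]
contact_force: [-0.6, -0.6, 0.0]
gripper_width: 84.9
grasp_force: 0.0
```

```bash
cat >> h.py <<'E'
def wcloud():
    s=read_state();p=get_image("wrist")
    K=p["mtx"];z=p["z_map"].astype(float);v,u=np.mgrid[:384,:512]
    x=(u-K[0,2])/K[0,0];y=(v-K[1,2])/K[1,1];th=np.hypot(x,y);k=np.tan(th)/np.maximum(th,1e-9)
    c=np.stack([x*k*z,-y*k*z,-z,np.ones_like(z)],-1)
    t=c@p["T_tool_cam"].T
    w=t[...,:3]@R.from_quat(s["ee_rot"]).as_matrix().T+s["position"];w[z==0]=np.nan
    return p,w
E
python3 - <<'E'
from h import *
go((537,318,345),36.9)
p,w=wcloud();save(p,"w1.png")
for t in("plain_gauge_grip","plain_gauge","peg_l","peg_r","sleeve","gauge_holder"):
    for r in place_of(p,t)[:2]:
        u,v=np.round(r["at"]).astype(int);print(t,r["conf"],r["at"],w[v,u].round(1))
np.save("w1.npy",w)
E
```

```text
slide [ 0.0009  0.0017 -0.0002] roll -0.08 cur yaw 36.82 tilt 0.02 grasp [535.2 318.8 344.8] t 2.625
plain_gauge_grip 0.76 [257.9, 190.0] [549.5 328.1 281.6]
plain_gauge 0.73 [256.7, 161.4] [563.1 339.2 272.1]
peg_l 0.91 [259.5, 200.2] [544.8 323.  282.6]
peg_l 0.74 [139.3, 196.7] [494.4 392.6 281.7]
peg_r 0.91 [259.5, 200.2] [544.8 323.  282.6]
peg_r 0.74 [139.3, 196.7] [494.4 392.6 281.7]
```

View pics/w1.png

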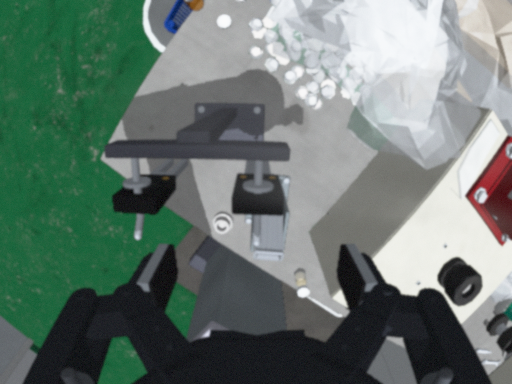

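The wrist picture shows the bar level at row 150 and the plain gauge's handle at cols 233-285, rows 178-213. The fork's handle is at about (143,195).

Run:
```python
from h import *
w=np.load("w1.npy")
a=np.radians(36.82);M=np.array([[np.cos(a),np.sin(a)],[-np.sin(a),np.cos(a)]])
q=(w[...,:2]-[535.2,318.8])@M.T   # tool-centred, rack axes
for nm,r0,r1,c0,c1 in(("plain",176,216,228,290),("fork",172,214,110,178)):
    z=w[r0:r1,c0:c1,2];k=(z>272)&(z<290)
    P=q[r0:r1,c0:c1][k];print(nm,np.percentile(P,[2,50,98],axis=0).round(1).tolist(),np.median(z[k]))
    k=(z>200)&(z<290);P=q[r0:r1,c0:c1][k];print(" all",np.percentile(P,[2,50,98],axis=0).round(1).tolist())
z=w[140:162,107:291,2];k=(z>270)&(z<292);P=q[140:162,107:291][k];print("bar",np.percentile(P,[2,50,98],axis=0).round(1).tolist(),np.median(z[k]),np.polyfit(P[:,1],P[:,0],1))
```

```text
plain [[-0.7, -17.5], [9.1, -0.4], [21.6, 16.7]] 280.8067217724223
 all [[-0.5, -17.5], [11.9, -0.4], [21.2, 16.7]]
fork [[-0.8, 71.4], [8.8, 87.6], [24.7, 105.7]] 280.7665060892721
 all [[-0.7, 71.1], [9.9, 84.9], [24.0, 105.0]]
bar [[37.5, -18.7], [44.5, 37.9], [50.0, 102.1]] 281.0964085544376 [3.10599626e-02 4.30657487e+01]
```

Emit:
carry_out:
  slide:
    - [0.006,0,0.0]
    - [0.006,0,0.05]
    - [0.006,0,0.092]
    - [0.006,0,0.092]
    - [0.006,0,0.092]
    - [0.006,0,0.092]
    - [0.006,0,0.092]
    - [0.006,0,0.092]
  roll: [0,0,0,0,0,0,0,0]
  claw: [0.085,0.085,0.085,0.07,0.03,0.03,0.03,0.03]

```text
clock: 3.98
position: [540.2, 323.0, 410.5]
ee_rot: [0.949, 0.317, 0.003, -0.001]
contact_force: [-1.0, 0.4, 6.3]
gripper_width: 35.6
grasp_force: 59.8
```

Emit:
carry_out:
  slide:
    - [0,0,-0.009]
    - [0,0,-0.018]
    - [0,0,-0.018]
    - [0,0,-0.018]
  roll: [0,0,0,0]
  claw: [0.03,0.03,0.03,0.03]

```text
clock: 4.47
position: [539.8, 322.6, 425.2]
ee_rot: [0.949, 0.316, -0.001, 0.0]
contact_force: [0.7, 1.3, -1.5]
gripper_width: 34.9
grasp_force: 59.8
```

Emit:
carry_out:
  slide:
    - [-0.02,0,0]
    - [-0.04,0,0]
    - [-0.06,0,0]
    - [-0.08,0,0]
    - [-0.09,0,0]
    - [-0.09,0,0]
  roll: [0,0,0,0,0,0]
  claw: [0.03,0.03,0.03,0.03,0.03,0.03]

```text
clock: 5.22
position: [467.7, 268.5, 425.8]
ee_rot: [0.949, 0.316, 0.0, -0.0]
contact_force: [0.5, -0.3, -2.3]
gripper_width: 35.1
grasp_force: 59.9
```

Run:
```python
from h import *
s=read_state();go((540,150,270),31.5);print(s["contact_force"],s["grasp_force"])
p=get_image("side");save(p,"s2.png")
cv2.imwrite("pics/s2c.png",cv2.resize(p["img"][60:260,150:350,::-1],None,fx=3,fy=3,interpolation=3))
```

```text
slide [-0.0132  0.1381  0.0011] roll 5.37 cur yaw 36.87 tilt 0.02 grasp [467.7 268.5 271.1] t 5.225
[ 0.45292145 -0.34960393 -2.33200873] 59.89618734791293
```

View pics/s2c.png

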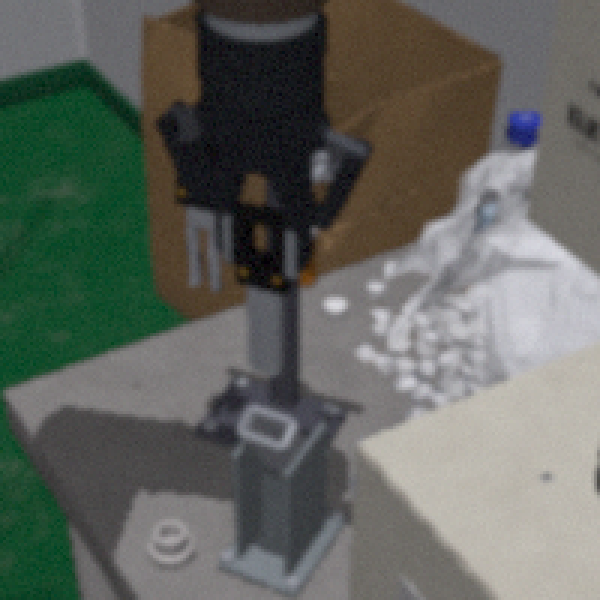

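The gauge is in the grip and vertical, the fork is untouched, and the sleeve mouth ring shows at crop (267,426), which is full-image (239,202). Now I'll fix the mouth position.

```bash
python3 - <<'E'
from h import *
def ray(p,uv,z=145):
    T=p["world_from_camera"];K=p["mtx"];c=T[:3,3]
    d=T[:3,:3]@[(uv[0]-K[0,2])/K[0,0],-(uv[1]-K[1,2])/K[1,1],-1];return c+d*(z-c[2])/d[2]
a=np.radians(31.5);X=np.array([np.cos(a),np.sin(a)]);Y=np.array([-X[1],X[0]])
for n in("side","top"):
    p=get_image(n)
    for r in place_of(p,"sleeve")[:1]:print(n,r["conf"],r["at"],ray(p,r["at"]).round(1))
    w=cloud(p).reshape(-1,3);q=w[(np.hypot(w[:,0]-452,w[:,1]-238)<32)&(w[:,2]>125)&(w[:,2]<158)]
    d=q[:,:2]-[452,238];x=d@X;y=d@Y
    # points on mouth rim plane: z-145=0.577*(x-x0)
    print("y range",np.percentile(y,[2,98]).round(1))
    for lo,hi in((126,132),(132,138),(138,142),(142,146),(146,150),(150,156)):
        k=(q[:,2]>lo)&(q[:,2]<hi);
        if k.sum()>3:print(lo,hi,k.sum(),np.percentile(x[k],[5,50,95]).round(1))
E
python3 - <<'E'
import cv2
a=cv2.imread("pics/top0.png")[190:235,215:265];b=cv2.imread("pics/side0.png")[180:225,215:265]
cv2.imwrite("pics/m.png",cv2.hconcat([cv2.resize(i,None,fx=8,fy=8,interpolation=2) for i in(a,b)]))
E
```

```text
side 0.68 [238.4, 204.5] [443.2 227.9 145. ]
y range [-17.5  19. ]
126 132 31 [-7.5  3.  11.1]
132 138 25 [-11.9   5.5   8. ]
138 142 60 [-14.9 -11.6   4.5]
142 146 34 [-9.9 -0.1  3.3]
146 150 34 [-2.6  1.9  5.5]
150 156 7 [1.7 3.  4.7]
top 0.95 [242.6, 209.2] [455.  232.7 145. ]
y range [-19.2  16.9]
126 132 44 [-2.6 12.7 16.8]
132 138 43 [-11.3  -4.1  13.7]
138 142 59 [-13.8  -9.6   9.5]
142 146 29 [-12.  -4.   8.]
146 150 32 [-3.5  3.1  5.7]
150 156 13 [1.7 4.1 5.6]
```

View pics/m.png

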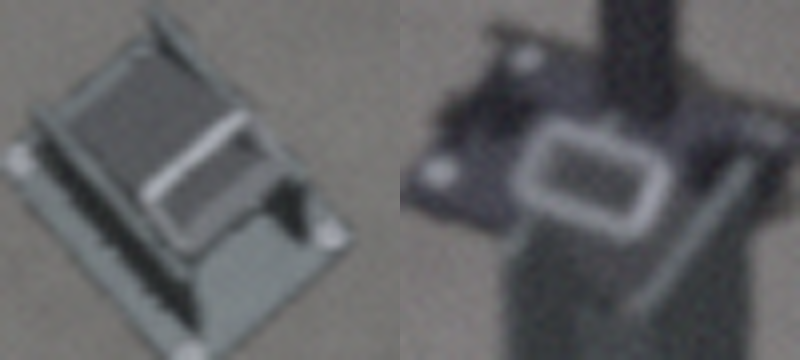

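The ring centre is at about (239,202) in the side image and (241.5,212.5) in the top image.

```bash
cat >> h.py <<'E'
def ray(p,uv,z=145):
    T=p["world_from_camera"];K=p["mtx"];c=T[:3,3]
    d=T[:3,:3]@[(uv[0]-K[0,2])/K[0,0],-(uv[1]-K[1,2])/K[1,1],-1];return c+d*(z-c[2])/d[2]
E
python3 - <<'E'
from h import *
print(ray(get_image("side"),(238.8,201.9)).round(1),ray(get_image("top"),(241.2,212.1)).round(1))
M=np.array([448.,236.]);a=np.radians(31.5);X=np.array([np.cos(a),np.sin(a)])
go((*(M+34*X),271),31.5)
E
```

```text
[447.8 234.2 145. ] [449.4 236.6 145. ]
slide [-0.0021  0.0174 -0.0003] roll 5.37 cur yaw 36.87 tilt 0.02 grasp [468.2 268.9 270.7] t 5.575
```

Emit:
carry_out:
  slide:
    - [-0.002,0.0175,0]
    - [-0.002,0.0175,0]
    - [-0.002,0.0175,0.02]
    - [-0.002,0.0175,0.039]
    - [-0.002,0.0175,0.039]
  roll: [5.4,5.4,5.4,5.4,5.4]
  claw: [0.03,0.03,0.03,0.03,0.03]

```text
clock: 6.2
position: [476.5, 253.5, 385.2]
ee_rot: [0.962, 0.272, -0.002, 0.001]
contact_force: [0.8, 0.0, -2.1]
gripper_width: 35.6
grasp_force: 60.1
```

```bash
cat >> h.py <<'E'
M=np.array([448.5,235.5]);YAW=31.5
def rel():
    s=read_state();a=np.radians(YAW);d=s["position"][:2]-M
    print("holder-frame grip: X %.1f Y %.1f z %.1f"%(d@[np.cos(a),np.sin(a)],d@[-np.sin(a),np.cos(a)],s["position"][2]-grip_point_offset),"F",s["contact_force"].round(1),"grip",s["grasp_force"],s["clock"])
    go((*M,232),YAW)
E
python3 -c "
from h import *
rel()"
```

```text
holder-frame grip: X 33.3 Y 0.8 z 230.5 F [ 0.8  0.  -2.1] grip 60.06891867633385 6.2
slide [-0.0333  0.0008 -0.0013] roll 0.02 cur yaw 31.52 tilt 0.21 grasp [476.  253.2 230.5] t 6.2
```

Emit:
carry_out:
  slide:
    - [-0.012,0.001,0]
    - [-0.02,0.001,0.001]
    - [-0.028,0.001,0.002]
    - [-0.036,0.001,0.004]
    - [-0.044,0.001,0.006]
    - [-0.052,0.001,0.008]
    - [-0.06,0.001,0.0085]
    - [-0.06,0.001,0.0085]
  roll: [0,0,0,0,0,0,0,0]
  claw: [0.03,0.03,0.03,0.03,0.03,0.03,0.03,0.03]

```text
clock: 7.2
position: [425.9, 221.4, 379.0]
ee_rot: [0.962, 0.271, 0.002, -0.001]
contact_force: [3.2, 3.3, 1.3]
gripper_width: 35.1
grasp_force: 61.1
```

Run:
```python
from h import *
rel()
for n in("side","top"):
    p=get_image(n);save(p,n+"3.png")
import cv2
a=cv2.imread("pics/side3.png")[100:230,170:310];b=cv2.imread("pics/top3.png")[120:250,170:310]
cv2.imwrite("pics/c3.png",cv2.hconcat([cv2.resize(i,(400,371),interpolation=2) for i in(a,b)]))
```

```text
holder-frame grip: X -26.6 Y -0.2 z 224.3 F [3.2 3.3 1.3] grip 61.146730184555054 7.2
slide [ 0.0266 -0.0002 -0.0075] roll 0.0 cur yaw 31.5 tilt 0.24 grasp [426.4 221.9 224.3] t 7.2
```

View pics/c3.png

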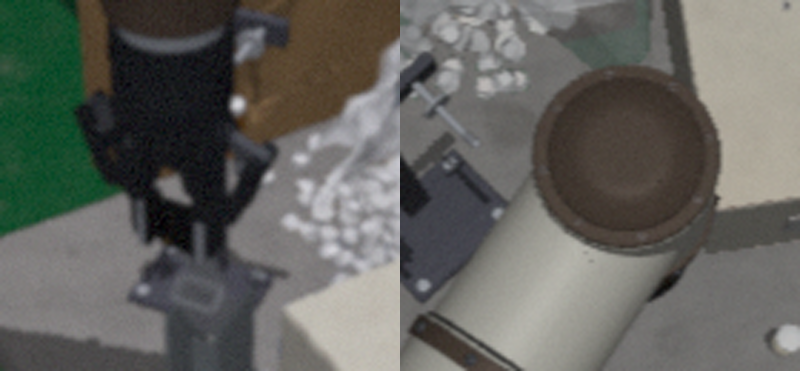

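Emit:
carry_out:
  slide:
    - [0.001,0,-0.003]
    - [-0.007,0,-0.018]
    - [-0.016,0,-0.034]
    - [-0.016,0,-0.034]
  roll: [0,0,0,0]
  claw: [0.03,0.03,0.03,0.03]

```text
clock: 7.8
position: [411.3, 211.8, 412.2]
ee_rot: [0.963, 0.271, -0.001, 0.0]
contact_force: [-0.2, 0.3, -1.7]
gripper_width: 35.2
grasp_force: 60.9
```

Run:
```python
from h import *
rel()
p,w=wcloud();save(p,"w4.png");np.save("w4.npy",w)
save(get_image("side"),"s4.png")
a=cv2.imread("pics/s4.png")[100:230,170:310];b=cv2.imread("pics/w4.png")
cv2.imwrite("pics/c4.png",cv2.hconcat([cv2.resize(a,(323,300),interpolation=2),cv2.resize(b,(400,300))]))
```

```text
holder-frame grip: X -44.1 Y -0.8 z 257.5 F [-0.2  0.3 -1.7] grip 60.855467319488525 7.8
slide [ 0.0442 -0.0008  0.0254] roll -0.06 cur yaw 31.44 tilt 0.18 grasp [410.9 211.5 257.5] t 7.8
```

View pics/c4.png

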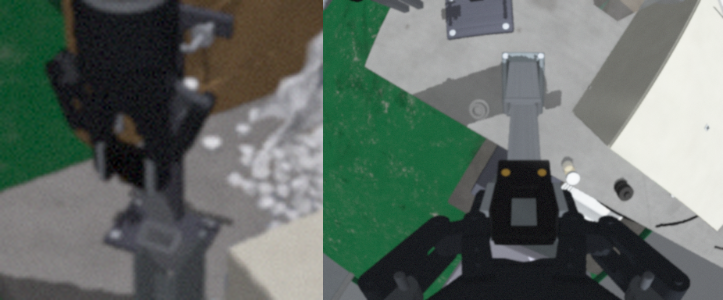

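The wrist view shows the gauge tilted with the blade pointing at the sleeve (crop about (523,130)); now I'll measure its tilt and offset from depth.

Run:
```python
from h import *
w=np.load("w4.npy");a=np.radians(YAW)
d=w[...,:2]-M;x=d@[np.cos(a),np.sin(a)];y=d@[-np.sin(a),np.cos(a)];z=w[...,2]
for v in range(70,310,8):
    print(v,[(round(float(x[v,u]),1),round(float(y[v,u]),1),round(float(z[v,u]),1)) for u in(246,256,266)], end=" ")
    # blade lateral extent: points near the centre depth
    k=np.abs(z[v]-z[v,258])<8; k&=np.abs(y[v])<30; print("yrange",np.round([y[v][k].min(),y[v][k].max()],1) if k.any() else "")
```

```text
70 [(62.6, 12.0, 8.7), (62.6, -0.3, 8.2), (62.5, -12.5, 8.9)] yrange [-29.4  28.9]
78 [(52.5, 12.0, 9.3), (52.4, -0.3, 9.6), (52.5, -12.5, 9.6)] yrange [-19.9  20.7]
86 [(41.5, 9.2, 89.3), (41.5, -0.5, 89.3), (41.5, -10.1, 88.5)] yrange [-17.7  18. ]
94 [(33.9, 8.7, 103.0), (33.8, -0.5, 102.5), (33.9, -9.7, 103.8)] yrange [-18.3  18. ]
102 [(26.9, 8.3, 115.2), (26.8, -0.5, 114.4), (26.9, -9.4, 115.9)] yrange [-22.4  22.4]
110 [(20.5, 8.0, 126.2), (20.5, -0.6, 127.5), (20.4, -9.1, 126.2)] yrange [-21.6  22.3]
118 [(14.5, 7.6, 136.6), (14.5, -0.6, 136.3), (14.6, -8.7, 137.7)] yrange [-17.1  16.6]
126 [(9.5, 7.2, 149.7), (9.4, -0.6, 148.9), (9.6, -8.4, 150.3)] yrange [-17.4  17.8]
134 [(5.7, 6.6, 166.7), (5.7, -0.6, 166.9), (5.7, -7.9, 166.6)] yrange [-12.3  10.3]
142 [(1.4, 6.3, 175.9), (1.5, -0.7, 176.5), (1.4, -7.7, 175.9)] yrange [-12.6  10.6]
150 [(-2.7, 6.1, 183.7), (-2.5, -0.7, 185.0), (-2.6, -7.4, 184.2)] yrange [-12.9  10.9]
158 [(-6.2, 5.8, 192.8), (-6.3, -0.7, 192.2), (-6.2, -7.2, 192.6)] yrange [-12.5  10.5]
166 [(-9.7, 5.6, 199.8), (-9.5, -0.7, 200.8), (-9.8, -7.0, 199.7)] 
[... 900 characters left out ...]
, 250.4)] yrange [-29.4  29.6]
254 [(-381.9, 27.7, -297.8), (-395.3, 1.1, -319.7), (-414.1, -27.5, -349.9)] yrange [-10.    3.9]
262 [(-382.3, 26.5, -259.2), (-397.1, 1.0, -282.0), (-413.8, -26.3, -307.3)] yrange [-9.7  1. ]
270 [(-381.8, 25.3, -222.4), (-396.2, 1.0, -243.3), (-412.2, -25.2, -266.1)] yrange [-11.9   3.5]
278 [(-380.2, 24.2, -186.8), (-399.0, 0.9, -212.6), (-411.5, -24.2, -229.4)] yrange [-11.5   5.7]
286 [(-384.8, 23.5, -161.8), (-397.6, 0.8, -178.5), (-412.0, -23.3, -196.7)] yrange [-15.9   5.5]
294 [(-45.0, 3.5, 280.6), (-45.9, -0.9, 279.4), (-45.5, -5.2, 279.8)] yrange [-20.6  17.9]
302 [(-48.1, 3.5, 282.3), (-47.4, -0.9, 283.1), (-46.8, -5.1, 283.8)] yrange [-20.6  18. ]
```

Emit:
carry_out:
  slide:
    - [-0.0035,-0.0012,0.007]
    - [-0.0035,-0.0012,0.013]
    - [-0.0035,-0.0012,0.013]
    - [-0.001,-0.0012,0.024]
    - [-0.002,-0.0012,0.029]
    - [-0.0025,-0.0012,0.035]
    - [-0.0025,-0.0012,0.035]
  roll: [0,0,0,0,0,0,0]
  claw: [0.03,0.03,0.03,0.03,0.03,0.03,0.03]

```text
clock: 8.78
position: [410.5, 213.4, 377.7]
ee_rot: [0.962, 0.271, 0.002, -0.001]
contact_force: [2.5, 1.3, -2.2]
gripper_width: 35.6
grasp_force: 61.8
```

```bash
cat >> h.py <<'E'
def blade():
    p,w=wcloud();a=np.radians(YAW)
    d=w[...,:2]-M;x=d@[np.cos(a),np.sin(a)];y=d@[-np.sin(a),np.cos(a)];z=w[...,2]
    for v in range(86,250,8):
        k=(np.abs(z[v]-z[v,258])<8)&(np.abs(y[v])<30)
        print(v,x[v,256].round(1),z[v,256].round(1),"y",np.round([y[v][k].min(),y[v][k].max()],1) if k.any() else "")
    return p
E
python3 - <<'E'
from h import *
rel();save(blade(),"w5.png")
E
```

```text
holder-frame grip: X -43.9 Y 1.0 z 223.0 F [ 2.5  1.3 -2.2] grip 61.82205677032471 8.775
slide [ 0.044   0.0009 -0.0088] roll -0.01 cur yaw 31.49 tilt 0.26 grasp [411.1 213.8 223. ] t 8.775
86 43.6 85.4 y [-17.8  18. ]
94 36.6 97.8 y [-17.7  18.1]
102 30.4 110.3 y [-22.4  22.8]
110 24.5 119.6 y [-22.7  23. ]
118 19.1 128.4 y [-17.   16.6]
126 14.3 138.5 y [-17.2  16.9]
134 10.0 148.3 y [-17.3  17.2]
142 3.7 143.3 y [-19.3  19.1]
150 -0.8 149.5 y [-18.9  19.5]
158 -4.2 159.2 y [-10.5  12.4]
166 -7.6 166.9 y [-10.9  12.6]
174 -11.2 172.5 y [-10.4  12.2]
182 -14.3 179.1 y [-10.8  12.4]
190 -17.1 185.6 y [-11.2  12.7]
198 -20.6 189.2 y [-10.8  12.4]
206 -20.9 200.7 y [-16.8  18.4]
214 -23.4 205.7 y [-16.8  18.5]
222 -26.0 209.8 y [-17.1  18.3]
230 -28.7 213.7 y [-17.   18.3]
238 -30.6 218.6 y [-23.3  25.1]
246 -36.3 216.5 y [-29.7  29.9]
```

Emit:
carry_out:
  slide:
    - [0.0035,0.0008,0.0065]
    - [0.0075,0.0008,0.013]
    - [0.0115,0.0008,0.02]
    - [0.015,0.0008,0.0265]
    - [0.0185,0.0008,0.033]
    - [0.0225,0.0008,0.04]
    - [0.0225,0.0008,0.04]
  roll: [0,0,0,0,0,0,0]
  claw: [0.03,0.03,0.03,0.03,0.03,0.03,0.03]

```text
clock: 9.7
position: [430.3, 224.4, 336.7]
ee_rot: [0.963, 0.271, 0.001, -0.001]
contact_force: [5.7, 3.2, -1.9]
gripper_width: 35.3
grasp_force: 61.9
```

Run:
```python
from h import *
rel();blade()
```

```text
holder-frame grip: X -21.3 Y 0.1 z 182.0 F [ 5.7  3.2 -1.9] grip 61.85115694999695 9.7
slide [ 0.0215  0.0001 -0.0499] roll -0.03 cur yaw 31.47 tilt 0.17 grasp [430.6 224.7 182. ] t 9.7
86 66.4 7.6 y [-29.   29.2]
94 58.4 7.3 y [-29.7  30. ]
102 50.3 8.5 y [-29.1  29.6]
110 46.8 79.5 y [-18.3  17.8]
118 41.6 89.7 y [-18.3  17.9]
126 36.8 99.2 y [-18.2  17.7]
134 32.0 105.3 y [-18.2  17.8]
142 27.9 113.8 y [-23.1  22.3]
150 23.9 120.5 y [-22.3  22.5]
158 20.1 126.8 y [-19.9  21.8]
166 16.8 133.9 y [-17.2  17.1]
174 13.6 140.2 y [-17.4  17.3]
182 10.3 145.4 y [-16.9  17.3]
190 7.0 149.7 y [-19.   19.6]
198 2.7 151.0 y [-19.   19.5]
206 1.0 158.6 y [-17.6  17.6]
214 -1.6 163.3 y [-17.6  17.6]
222 -3.6 169.0 y [-17.9  17.1]
230 -6.3 172.6 y [-18.1  17.2]
238 -8.1 177.9 y [-24.3  24.1]
246 -13.8 175.8 y [-29.5  29.6]
```

Emit:
carry_out:
  slide:
    - [0.0035,0,0.005]
    - [0.006,0,0.009]
    - [0.0085,0,0.0125]
    - [0.009,0,0.0145]
    - [0.009,0,0.0145]
  roll: [0,0,0,0,0]
  claw: [0.03,0.03,0.03,0.03,0.03]

```text
clock: 10.38
position: [435.1, 227.4, 328.7]
ee_rot: [0.962, 0.272, -0.002, 0.001]
contact_force: [-21.1, -3.2, 46.0]
gripper_width: 35.2
grasp_force: 67.2
```

Run:
```python
from h import *
rel();save(blade(),"w6.png")
```

```text
holder-frame grip: X -15.6 Y 0.1 z 174.0 F [-21.1  -3.2  46. ] grip 67.22655415534973 10.375
slide [ 0.0154  0.0002 -0.0581] roll 0.09 cur yaw 31.59 tilt 0.28 grasp [434.6 226.8 174. ] t 10.375
86 69.5 0.7 y [-29.3  29.6]
94 61.7 9.1 y [-29.3  29.5]
102 53.9 9.0 y [-29.8  29.9]
110 46.2 9.9 y [-29.9  29.2]
118 45.5 82.9 y [-18.2  17.9]
126 40.7 91.6 y [-18.2  17.9]
134 36.2 98.7 y [-18.1  17.8]
142 32.0 106.2 y [-18.   17.8]
150 28.2 113.6 y [-22.4  22.4]
158 24.7 120.7 y [-22.7  22.5]
166 20.9 125.6 y [-22.   21.9]
174 17.5 131.0 y [-17.   17.4]
182 14.5 136.8 y [-17.4  17.6]
190 11.5 142.2 y [-16.8  17.8]
198 9.5 149.4 y [-17.7  18.6]
206 5.9 151.8 y [-19.   19.2]
214 2.9 155.6 y [-17.9  17.3]
222 0.5 160.3 y [-18.3  16.8]
230 -1.7 164.9 y [-18.3  17. ]
238 -4.0 169.2 y [-24.5  23.6]
246 -9.2 168.1 y [-29.8  29.8]
```

Emit:
carry_out:
  slide:
    - [-0.002,0,-0.003]
    - [-0.002,0,-0.003]
    - [-0.002,0,-0.003]
    - [-0.002,0,-0.003]
    - [-0.002,0,-0.003]
  roll: [0,0,0,0,0]
  claw: [0.03,0.06,0.085,0.085,0.085]

```text
clock: 11.05
position: [435.2, 227.2, 324.8]
ee_rot: [0.963, 0.271, -0.001, 0.001]
contact_force: [0.0, -0.6, -0.4]
gripper_width: 85.2
grasp_force: 0.0
```

Emit:
carry_out:
  slide:
    - [0,0,-0.02]
    - [0,0,-0.05]
    - [0,0,-0.1]
    - [0,0,-0.13]
    - [0,0,-0.13]
  roll: [0,0,0,0,0]
  claw: [0.085,0.085,0.085,0.085,0.085]

```text
clock: 11.68
position: [435.6, 227.5, 458.1]
ee_rot: [0.963, 0.271, 0.002, -0.001]
contact_force: [0.5, 0.2, -0.5]
gripper_width: 85.0
grasp_force: 0.0
```

Run:
```python
from h import *
rel();p,w=wcloud();save(p,"w7.png");save(get_image("side"),"s7.png")
a=np.radians(YAW);d=w[...,:2]-M;x=d@[np.cos(a),np.sin(a)];y=d@[-np.sin(a),np.cos(a)];z=w[...,2]
al=-.5*x+.866*(z-145);pe=.866*x+.5*(z-145)
k=(np.abs(y)<19)&(al>-20)&(al<75)&(np.abs(pe)<25)
for lo in range(-20,75,5):
    q=k&(al>=lo)&(al<lo+5)
    if q.sum()>3:print(lo,q.sum(),"y",np.percentile(y[q],[2,98]).round(1),"perp",np.percentile(pe[q],[5,50,95]).round(1))
print("max along",np.percentile(al[k],99.5))
a=cv2.imread("pics/s7.png")[90:240,150:310];b=cv2.imread("pics/w7.png")
cv2.imwrite("pics/c7.png",cv2.hconcat([cv2.resize(a,(400,375),interpolation=2),cv2.resize(b[60:360,96:416],(400,375))]))
```

```text
holder-frame grip: X -15.2 Y -0.1 z 303.4 F [ 0.5  0.2 -0.5] grip 0.0 11.675
slide [ 0.0149 -0.      0.0715] roll -0.03 cur yaw 31.47 tilt 0.29 grasp [436.1 228.  303.4] t 11.675
-20 113 y [-16.4  17.4] perp [7.6 8.4 9.1]
-15 121 y [-16.8  17. ] perp [7.1 8.4 9. ]
-10 125 y [-16.9  16.7] perp [7.5 8.4 9.1]
-5 131 y [-17.8  18.1] perp [ 1.4  8.9 10.5]
0 226 y [-17.8  17.9] perp [ 4.3  7.  10.2]
5 140 y [-17.4  16.9] perp [4.3 5.1 5.8]
10 146 y [-16.5  17.4] perp [4.3 5.  5.9]
15 156 y [-17.1  17. ] perp [3.9 4.8 5.7]
20 278 y [-16.9  16.5] perp [-7.3  3.9  5.1]
25 136 y [-17.5  17.1] perp [-5.2  4.1  5.1]
30 92 y [-17.4  17.4] perp [3.3 4.2 5.1]
35 97 y [-17.3  17.3] perp [3.3 4.2 5.2]
40 107 y [-17.8  17.1] perp [2.9 4.  4.8]
45 114 y [-17.7  17.7] perp [2.8 3.8 4.6]
50 170 y [-17.1  17.4] perp [2.8 3.6 4.5]
55 521 y [-17.2  17.1] perp [-8.5  0.   4.2]
max along 59.52679095555246
```

View pics/c7.png

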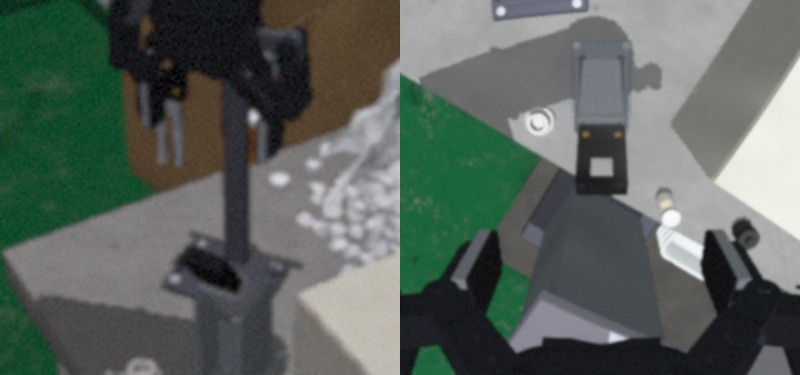

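The picture shows the gauge seated with its shoulder on the mouth (handle top about 59 mm above it, expected 58). The fork is still hanging and the insert and vial are untouched.

```bash
python3 -c "
from bench import *
print(job_done())"
```

```text
the job is handed in; nothing more can be done
None
```

The plain gauge is in the sleeve, seated on its shoulder as far as the last camera check shows, and released; the forked gauge still hangs on its peg, the insert and vial look undisturbed, and the job is handed in (no verdict was returned).

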